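Load a film reel: free it, roll it home, bolt it in

TASK

Free the film reel that leans wedged in the blue caddy, stand it upright on its rim in the green start cradle of the aluminium loading track and let go of it. Then roll it on its rim along the track (it has to turn, not be dragged or lifted, and must never fall flat) until it stands by itself in the yellow end cradle; then slide the bolt by its red knob fully across the track behind the reel, and let go. Leave the flask, the beaker and the sky-blue rack where they stand.

Things in the scene. Friction and masses are not known exactly. Their poses are not given: they have to be found in the camera images.
- reel_center (a point): centre of the film reel: disc 90 mm diameter, 26 mm wide over its two flat grey flanges (4 mm each, white film of 78 mm diameter between), with a steel spindle 14 mm thick that sticks out 15 mm from each face. z axis = spindle axis (level when the reel stands on its rim), x axis = along the red stripe on the flanges
- caddy_floor (a point): centre of the inner floor (5 mm above the table) of the fixed blue caddy, a narrow open box, inside 54 (x) by 96 (y) mm, walls 5 mm thick. The wall far from the robot and the end walls are 55 mm high, the near one 45 mm; the far wall has a 40 mm wide cut-out down to 15 mm, through which the spindle can rise. x axis = across the caddy, away from the robot
- start_cradle (a point): centre of the green start cradle, on the top of the fixed track's plate (8 mm thick, 110 mm wide, begins 65 mm before this point). Two green bars along x, 3 mm proud, 17.5 mm before and behind this point; the reel settles between them, its centre 45 mm above this point. y axis = along the track to the end cradle, x = across it (the spindle's direction when the reel stands right), z up
- end_cradle (a point): centre of the yellow end cradle on the top of the plate, 260 mm along the track (+y) from the start cradle; the same pair of bars, same axes, reel centre again 45 mm above it. A grey end stop 40 mm high and 80 mm wide has its face 51 mm beyond this point
- bolt (a joint): travel (m) of the steel bolt that slides across the track in the +x direction of the track: 0 = fully open, 0.055 = fully across. It stays where it is left (1 to 2 N to move)
- bolt_knob (a point): point on the axis of the bolt's upright red round knob, 12 mm diameter, 12 mm below its top (top 64 mm above the table, 26 mm high guide rails beside it, 31 mm apart). At bolt 0 it is 84 mm to the -x side of the track's centre line and 66 mm before the end cradle (-y); it moves with the bolt, whose 28 mm wide bar passes behind the rolled-in reel
- flask: clear conical flask, 79 mm across, 137 mm tall; a loose bystander at the far side. Origin: centre of its underside
- beaker: clear beaker with a spout, about 100 mm across, 102 mm tall; a loose bystander on the left. Origin: centre of its underside
- sky_rack: sky-blue micro-tube rack, 72x172x27 mm; a loose bystander behind the caddy. Origin: centre of its underside
- reel: the same reel as a whole (same origin and axes), about 0.2 kg. At the start it leans 32 degrees away from the robot, wedged in the caddy: its z axis points towards the robot and 32 degrees up, and the uppermost 25 mm of the disc, measured along its face, is free above the caddy's walls. On its rim it rolls freely, for example when the spindle is pushed from behind on both sides at once

How it is judged:
By the outcome, as a careful person would: the job done as asked, in the order asked, and still so for the second after the job is handed in, with the robot touching nothing.
It also fails if it takes over 66 s, if anything falls off the work surface, if the arm or the gripper's body presses on something with over 40 N, if the wrist force passes 120 N, or if a joint passes its speed limit or range.

ROBOT

A 6-joint arm with a two-finger parallel gripper is mounted at the origin on a cart in front of the work surface, level with it; the furniture and walls round the work are solid. World frame = base frame: x ahead of the robot, y to its left, z up, the work surface at z = 0. Lengths are in m, angles in rad, forces in N, time in s.
With the tool pointing down it reaches from about 0.325 to 0.9 m from the base axis. Payload 3.5 kg.
Tool frame: the origin (TCP) lies at the very end of the fingers, on their centre line; the grasp point (between the pads) lies env.pinch_z behind it (env.pinch_z is the distance from the TCP to the grasp point, in m); z points along the fingers, y is the line along which they close (so a half turn about z gives the same grasp; the last joint's range is limited). The gripper opens to 85 mm and grips with 20 to 120 N. Pads are 22 mm wide; open, the fingers measure 114 mm over their backs; the gripper's body (76 mm by 85 mm) begins 54 mm behind the grasp point. The pads swing forward as they close: fully open they stand 13 mm farther back than shut.
Start: joints at [-1.272, 0.276, -0.026, 1.268, 0, 1.467], TCP at [0.244, -0.575, 0.231] pointing down, gripper open.
Joint ranges: [-3.12, 3.12], [-0.85, 1.88], [-1.08, 1.24], [-1.95, 2.15], [-1.57, 1.53], [-3.14, 3.14]. Speed limits (rad/s): [2.57, 2.57, 3.14, 3.14, 3.14, 3.14].

INTERFACE

Orientations are given as a rotation vector (axis times angle).
In Python, from cell import env, vision gives the robot as it stands.
- The arm moves only by the tool apply_moves, never from a script. Its argument "series" is text: rows parted by semicolons, each of 7 numbers parted by spaces: the shift along the world's x, y, z in mm, then the turn, a rotation vector about the world's x, y, z in rad, then the finger opening in mm, from 0 to 85.4. A call has 1 to 20 rows; each row is the pose to reach, as a shift and turn from the pose commanded when the call began; what a row does not reach only later rows make up. A row lasts 1/8 s, in which the tool goes at most 62.5 mm and 10.7 degrees, less where a joint would pass 70% of its speed; a pose out of reach is approached as far as the arm can. A call with a gripper value outside its range is refused whole. The fingers move at their own pace and stop on an object; "force" is the grip in N (left out, the last holds). Time passes only in rows, so rows that repeat a pose let the fingers close. It gives the time, the measured TCP pose, the force, the opening and the grip force at its end, in the units of the state.
- env.get_obs(): the state, without advancing time (a new reading comes with each control period).
- vision.grab_frame(name): name is "side" or "top" or "wrist"; returns the picture (384x512x3 uint8, blue, green, red); there is no depth.
- vision.camera_info(name): a dict with "mtx" (3x3 intrinsics, pixels), "cam_to_world" (4x4, takes a point from camera to world coordinates). Camera axes: x right, y down, z forward; pixel columns grow to the right and rows downward; lengths in m; the calibration is good to about 2 mm. The wrist camera is an equidistant fisheye: a pixel r from the principal point sees the ray r / f radians off the axis. A picture is of the moment at which its call begins: read the wrist's pose just before it. camera_info takes no time and is no camera call; for the wrist camera it gives the pose at the moment of the call.
- env.close_job(): hands the job in; it is judged then, once.
Trained networks look in the newest picture that a camera, given by its name, has taken for a name from the list of things; names that differ only in an ending like _2 or _b are one class to them, and where a whole thing is asked for, a point or a joint stands for the part that bears it (a point fixed in the world has none). Each returns a list of dicts, best first, with "confidence" (0 to 1); they miss things now and then, are a little off and sometimes report something else, mostly with a low value. They report only what shows in the picture. A call takes as long as a camera call.
- vision.spot_in(name, camera): "at" ([column, row] in pixels, amid what is visible of it).
The state is a dict: "time": time; "q": joint angles; "dq": joint speeds; "joint_efforts": joint torques, N m; "ee_pos": TCP position; "ee_rot": TCP orientation; "wrist_force": force on the tool from outside, world axes, zero at the start; "wrist_torque": the same for the moment, N m; "width": opening from 0.0 (shut) to 1.0 (fully open); "grasp_force": force on a finger pad.
Only numpy, scipy, OpenCV 4.12 (cv2) and the standard library are available. Lean on these libraries where they do the work, as an engineer would, in place of code of your own. Each camera call takes 0.05 s, during which the arm holds its last target. There are 200 camera calls.

## Working session

There is one attempt and no reset: what is moved stays moved. The work goes in short steps, Python scripts to look and compute and a tool call to move; the robot and the scene stay as the last step left them, time stands still between calls to the robot, and variables do not carry over. Pictures are saved under pics/ and viewed, at most 10 in all, crops included, and the job is handed in when it is done.

Besides the shell and the picture viewer there is one more tool, called as name(argument=value, ...) on one line, values as JSON. apply_moves: Moves the arm, as the interface text tells. Its arguments: {"type":"object","properties":{"series":{"type":"string"},"force":{"type":"number"}},"required":["series"]}

```bash
mkdir -p pics; ls; cat > h.py <<'E'
from cell import env, vision
import numpy as np, cv2
def ray(cam,px,info=None):
    i=info or vision.camera_info(cam); K=np.array(i["mtx"]);T=np.array(i["cam_to_world"])
    d=np.array([(px[0]-K[0,2])/K[0,0],(px[1]-K[1,2])/K[1,1],1.])
    if cam=="wrist":
        r=np.hypot(d[0],d[1]); d=np.array([d[0]/r*np.sin(r),d[1]/r*np.sin(r),np.cos(r)]) if r>1e-9 else d
    return T[:3,3],T[:3,:3]@d
def atz(cam,px,z,info=None):
    o,d=ray(cam,px,info); return o+d*(z-o[2])/d[2]
def proj(cam,p,info=None):
    i=info or vision.camera_info(cam); K=np.array(i["mtx"]);T=np.array(i["cam_to_world"])
    c=T[:3,:3].T@(np.array(p)-T[:3,3])
    if cam=="wrist":
        r=np.hypot(c[0],c[1]); a=np.arctan2(r,c[2]); c=np.array([c[0]/r*a,c[1]/r*a,1.])
    else: c=c/c[2]
    return (K@c)[:2]
def tri(a,b):
    (o1,d1),(o2,d2)=a,b
    d1=d1/np.linalg.norm(d1);d2=d2/np.linalg.norm(d2)
    s=np.linalg.lstsq(np.c_[d1,-d2],o2-o1,rcond=None)[0]
    p,q=o1+s[0]*d1,o2+s[1]*d2
    return (p+q)/2,np.linalg.norm(p-q)
E
python3 - <<'E'
from h import *
print(env.pinch_z)
for c in ("top","side"):
    im=vision.grab_frame(c); cv2.imwrite(f"pics/{c}0.png",im)
    for n in ("reel_center","caddy_floor","start_cradle","end_cradle","bolt_knob"):
        r=vision.spot_in(n,c); print(c,n,[(np.round(k["at"],1).tolist(),round(k["confidence"],2)) for k in r[:2]])
    i=vision.camera_info(c);print(np.round(i["mtx"],1).tolist(),np.round(i["cam_to_world"],3).tolist())
o=env.get_obs();print(o["ee_pos"],o["ee_rot"],o["time"])
E
```

```text
pics
0.0187
top reel_center [([371.6, 202.3], 0.76), ([137.4, 251.3], 0.74)]
top caddy_floor [([353.4, 212.3], 0.86)]
top start_cradle [([230.7, 193.5], 0.76), ([268.2, 136.4], 0.57)]
top end_cradle [([230.7, 194.7], 0.63)]
top bolt_knob [([214.7, 215.7], 0.68)]
[[356.8, 0.0, 253.4], [0.0, 356.8, 190.5], [0.0, 0.0, 1.0]] [[-0.021, -0.991, 0.13, 0.434], [-1.0, 0.02, -0.006, 0.1], [0.004, -0.13, -0.991, 1.137], [0.0, 0.0, 0.0, 1.0]]
side reel_center [([237.3, 260.4], 0.73)]
side caddy_floor [([229.8, 279.0], 0.66)]
side start_cradle [([248.1, 196.5], 0.81)]
side end_cradle [([248.0, 200.0], 0.9)]
side bolt_knob [([230.7, 182.3], 0.58)]
[[347.0, 0.0, 255.0], [0.0, 347.0, 189.8], [0.0, 0.0, 1.0]] [[0.997, -0.014, 0.069, 0.518], [-0.069, -0.442, 0.895, -0.918], [0.018, -0.897, -0.442, 0.561], [0.0, 0.0, 0.0, 1.0]]
[ 0.24443217 -0.57524124  0.23134668] [3.07834836e+00 6.26915704e-01 1.08546414e-05] 0.6
```

View pics/top0.png

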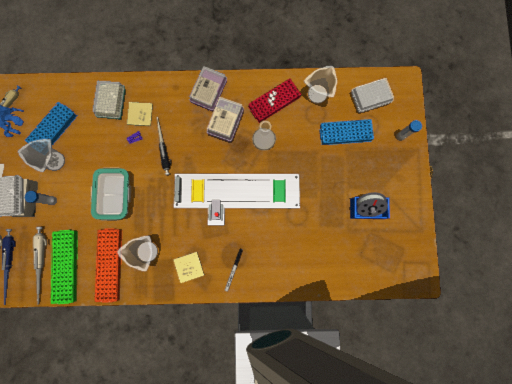

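View pics/side0.png

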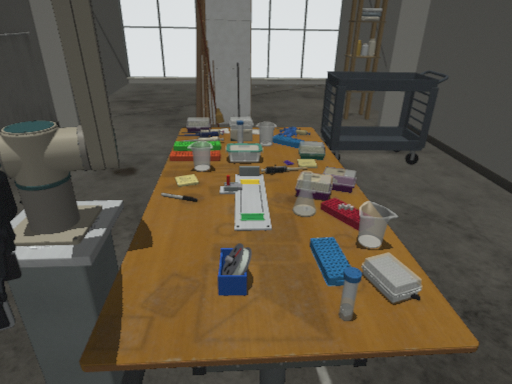

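The top view shows the caddy at about (371,207), the green cradle at (279,190), the yellow one at (197,190) and the knob at (217,214). The network's cradle hits landed mid-track, so I'll use colour blobs instead.

```bash
python3 - <<'E'
from h import *
im=cv2.imread("pics/top0.png"); hsv=cv2.cvtColor(im,cv2.COLOR_BGR2HSV)
def blob(lo,hi,box):
    m=cv2.inRange(hsv,lo,hi); k=np.zeros_like(m); x0,y0,x1,y1=box; k[y0:y1,x0:x1]=m[y0:y1,x0:x1]
    n=cv2.findNonZero(k); return cv2.minAreaRect(n), len(n), n.reshape(-1,2).mean(0)
for n,lo,hi,box,z in (("green",(45,90,60),(80,255,255),(262,170,300,212),.0095),("yellow",(22,120,120),(35,255,255),(185,170,210,212),.0095),("knob",(0,120,80),(8,255,255),(205,200,228,226),.064),("blue",(105,120,40),(130,255,255),(340,185,400,225),.055)):
    r,c,mean=blob(lo,hi,box); print(n,r,c,mean,atz("top",mean,z)[:2].round(4))
    print([atz("top",p,z)[:2].round(3).tolist() for p in cv2.boxPoints(r)])
for s,x0,y0,x1,y1 in (("a",160,165,310,230),("b",340,180,400,230)):
    pass
a=cv2.resize(im[165:230,165:310],None,fx=5,fy=5,interpolation=cv2.INTER_CUBIC)
b=cv2.resize(im[185:225,340:400],None,fx=6,fy=6,interpolation=cv2.INTER_CUBIC)
o=np.zeros((580,730,3),np.uint8);o[:a.shape[0],:a.shape[1]]=a;o[330:330+b.shape[0],:b.shape[1]]=b
si=cv2.imread("pics/side0.png")[240:300,210:260]; si=cv2.resize(si,None,fx=4,fy=4,interpolation=cv2.INTER_CUBIC); o[330:570,400:600]=si
cv2.imwrite("pics/crop0.png",o)
for n in("flask","beaker","sky_rack"):
    for k in vision.spot_in(n,"top")[:1]: print(n,k["at"],atz("top",k["at"],0.02).round(3))
E
```

```text
green ((278.5, 190.5), (21.0, 11.0), 90.0) 264 [278.5 190.5] [0.581  0.0122]
[[0.615, 0.029], [0.615, -0.006], [0.547, -0.004], [0.548, 0.031]]
yellow ((197.0, 190.0), (22.0, 12.0), 90.0) 273 [197.33333333 190.60805861] [0.5859 0.2708]
[[0.624, 0.291], [0.623, 0.253], [0.552, 0.253], [0.553, 0.291]]
knob ((216.5, 214.5), (3.0, 3.0), 0.0) 12 [216.25       214.33333333] [0.5055 0.2057]
[[0.501, 0.209], [0.51, 0.209], [0.509, 0.2], [0.5, 0.2]]
blue ((370.0, 207.5), (21.0, 38.0), 90.0) 283 [366.98939929 210.94699647] [ 0.507  -0.2513]
[[0.551, -0.205], [0.548, -0.321], [0.484, -0.317], [0.487, -0.201]]
flask [267.9, 136.4] [0.756 0.042 0.02 ]
beaker [137.8, 252.3] [0.396 0.453 0.02 ]
sky_rack [346.0, 132.6] [ 0.764 -0.211  0.02 ]
```

View pics/crop0.png

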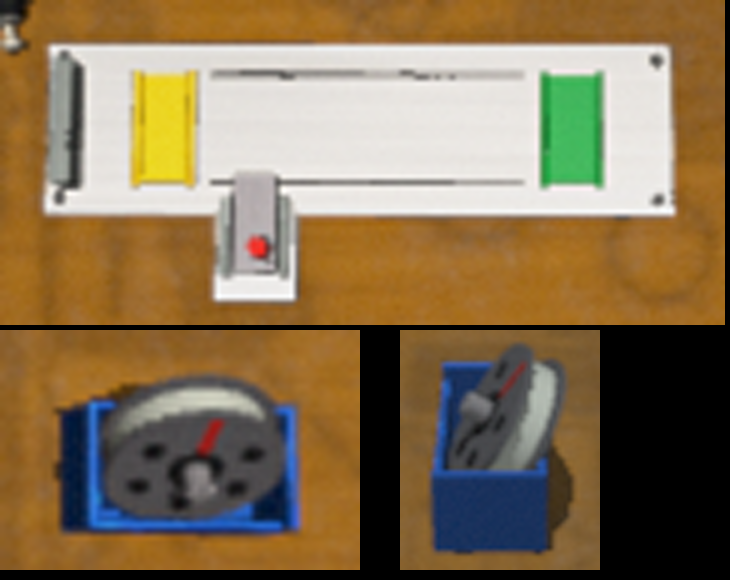

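apply_moves(series="276 315 60 0 0 1.169 85;276 315 60 0 0 1.169 85;276 315 60 0 0 1.169 85;276 315 60 0 0 1.169 85;276 315 60 0 0 1.169 85;276 315 60 0 0 1.169 85;276 315 60 0 0 1.169 85;276 315 60 0 0 1.169 85;276 315 60 0 0 1.169 85;276 315 60 0 0 1.169 85")

```text
time: 2.0
ee_pos: [0.5195, -0.2611, 0.291]
ee_rot: [-2.223, -2.219, 0.001]
wrist_force: [-0.2, 0.0, -0.2]
width: 0.999
grasp_force: 0.0
```

```bash
python3 - <<'E'
from h import *
o=env.get_obs();print(o["time"],o["ee_pos"],o["ee_rot"],o["q"])
i=vision.camera_info("wrist");im=vision.grab_frame("wrist");cv2.imwrite("pics/w1.png",im)
np.save("w1.npy",np.array(i["cam_to_world"]));print(np.round(i["mtx"],1).tolist(),np.round(i["cam_to_world"],3).tolist())
for n in("reel_center","caddy_floor","start_cradle"):print(n,[(np.round(k["at"],1).tolist(),round(k["confidence"],2)) for k in vision.spot_in(n,"wrist")[:2]])
# expected rim corners for caddy centre guess (.517,-.261)
for c in ((.517,-.261),):
    for sx in(-32,32):
        for sy in(-53,53): print(sx,sy,proj("wrist",(c[0]+sx/1e3,c[1]+sy/1e3,.055 if sx>0 else .045),i).round(1))
E
```

```text
2.0 [ 0.51951439 -0.2611199   0.29098531] [-2.22304002e+00 -2.21892789e+00  6.61626823e-04] [-5.76763078e-01  1.74821132e-01 -2.91542037e-02  1.36754012e+00
 -2.77768516e-04  9.95884836e-01]
[[297.3, 0.0, 251.9], [0.0, 297.3, 194.5], [0.0, 0.0, 1.0]] [[1.0, -0.002, -0.001, 0.519], [-0.003, -0.955, -0.298, -0.186], [-0.001, 0.298, -0.955, 0.434], [0.0, 0.0, 0.0, 1.0]]
reel_center [([262.4, 167.4], 0.81)]
caddy_floor [([235.1, 146.0], 0.7)]
start_cradle [([299.7, 7.2], 0.72), ([409.4, 129.2], 0.4)]
-32 -53 [227.5 199.3]
-32 53 [225.8 121.9]
32 -53 [274.3 201.5]
32 53 [275.5 122.1]
```

View pics/w1.png

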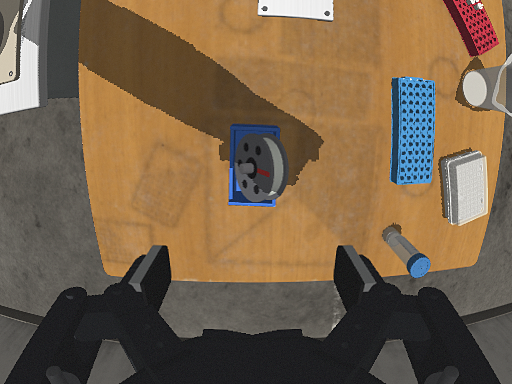

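The wrist view shows the caddy rim spanning about columns 230–279 and rows 124–206, with the reel's spindle end at (247,168). I'll fit its position by colour and check it against the reel model.

```bash
python3 - <<'E'
from h import *
im=cv2.imread("pics/w1.png");hsv=cv2.cvtColor(im,cv2.COLOR_BGR2HSV)
i=vision.camera_info("wrist");i["cam_to_world"]=np.load("w1.npy")
m=cv2.inRange(hsv,(105,120,60),(128,255,255));k=np.zeros_like(m);k[110:220,215:300]=m[110:220,215:300]
n=cv2.findNonZero(k);print(cv2.boundingRect(n),cv2.minAreaRect(n))
x,y,w,h=cv2.boundingRect(n)
print("near x",atz("wrist",(x,y+h/2),.045,i),"far x",atz("wrist",(x+w,y+5),.055,i),"left y",atz("wrist",(x+20,y),.055,i)[1],"right y",atz("wrist",(x+20,y+h),.055,i)[1])
s=np.deg2rad(32);u=np.array([np.sin(s),0,np.cos(s)]);z=np.array([-np.cos(s),0,np.sin(s)])
for c in ((.521,-.265),(.524,-.265)):
    C=np.array([c[0]+.0078,c[1],.0501])
    print(c,"spindle end",proj("wrist",C+.028*z,i).round(1),"rim top",proj("wrist",C+.045*u+.013*z,i).round(1),proj("wrist",C+.045*u-.013*z,i).round(1),"rim L/R",proj("wrist",C+[0,.045,0]+.013*z,i).round(1),proj("wrist",C-[0,.045,0]+.013*z,i).round(1))
o=cv2.resize(im[105:225,210:310],None,fx=5,fy=5,interpolation=cv2.INTER_CUBIC);cv2.imwrite("pics/w1c.png",o)
E
```

```text
(229, 124, 51, 83) ((253.2036590576172, 164.90814208984375), (49.4005012512207, 81.01522064208984), 2.2906100749969482)
near x [ 0.48823768 -0.26645065  0.045     ] far x [ 0.5548037  -0.21675827  0.055     ] left y -0.21048788846476987 right y -0.32179365703920704
(0.521, -0.265) spindle end [241.  167.5] rim top [271.3 172.9] [288.5 170.3] rim L/R [250.9 131.5] [251.2 199.2]
(0.524, -0.265) spindle end [243.4 167.5] rim top [273.8 172.9] [291.  170.3] rim L/R [253.3 131.5] [253.4 199.2]
```

View pics/w1c.png

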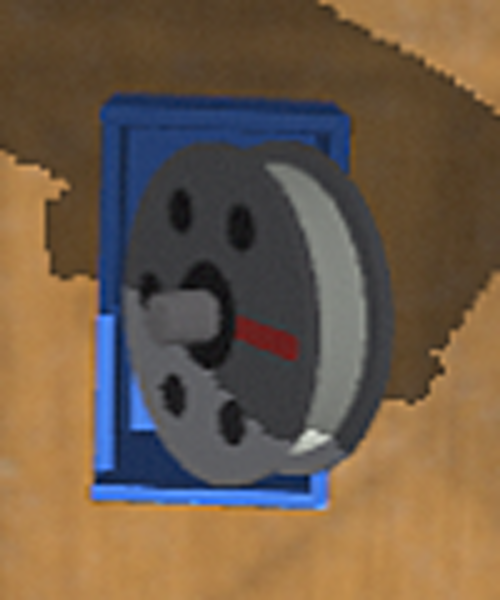

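apply_moves(series="60 -8 -60 0.01 0.558 -0.034 60;60 -8 -60 0.01 0.558 -0.034 60;60 -8 -60 0.01 0.558 -0.034 60;60 -8 -60 0.01 0.558 -0.034 60;60 -8 -110 0.01 0.558 -0.034 60;60 -8 -150 0.01 0.558 -0.034 60;60 -8 -150 0.01 0.558 -0.034 60")

```text
time: 3.08
ee_pos: [0.578, -0.2679, 0.1408]
ee_rot: [-1.934, -1.866, 0.535]
wrist_force: [-0.4, -0.7, 1.0]
width: 0.707
grasp_force: 0.0
```

```bash
python3 - <<'E'
from h import *
o=env.get_obs();print(o["time"],o["ee_pos"],o["ee_rot"],o["q"],o["width"])
i=vision.camera_info("wrist");im=vision.grab_frame("wrist");cv2.imwrite("pics/w2.png",im)
s=np.deg2rad(32);Rz=cv2.Rodrigues(np.array([0,0,-.035]))[0];u=Rz@[np.sin(s),0,np.cos(s)];z=Rz@[-np.cos(s),0,np.sin(s)]
v=np.cross(z,u);C=np.array([.529,-.2675,.050])
for a,col in((.013,(0,255,0)),(-.013,(0,255,255))):
    P=[proj("wrist",C+a*z+.045*(np.cos(t)*u+np.sin(t)*v),i) for t in np.linspace(0,6.28,60)]
    cv2.polylines(im,[np.int32(np.array(P)*8)],True,col,1,cv2.LINE_AA,3)
p=proj("wrist",C+.028*z,i);cv2.circle(im,(int(p[0]),int(p[1])),2,(0,0,255),-1)
print(p); x,y=map(int,proj("wrist",C,i)); print(x,y)
x0,y0=max(0,min(512-200,x-100)),max(0,min(384-150,y-75))
cv2.imwrite("pics/w2c.png",cv2.resize(im[y0:y0+150,x0:x0+200],None,fx=4,fy=4,interpolation=cv2.INTER_CUBIC));print(x0,y0)
E
```

```text
3.075 [ 0.57799542 -0.26788682  0.14082801] [-1.93355692 -1.86601412  0.53473615] [-0.4403766   0.73423862  0.37110906  1.7311622  -0.20907508  1.22216889] 0.7068314908057313
[228.35188194 194.83609962]
260 194
160 119
```

View pics/w2c.png

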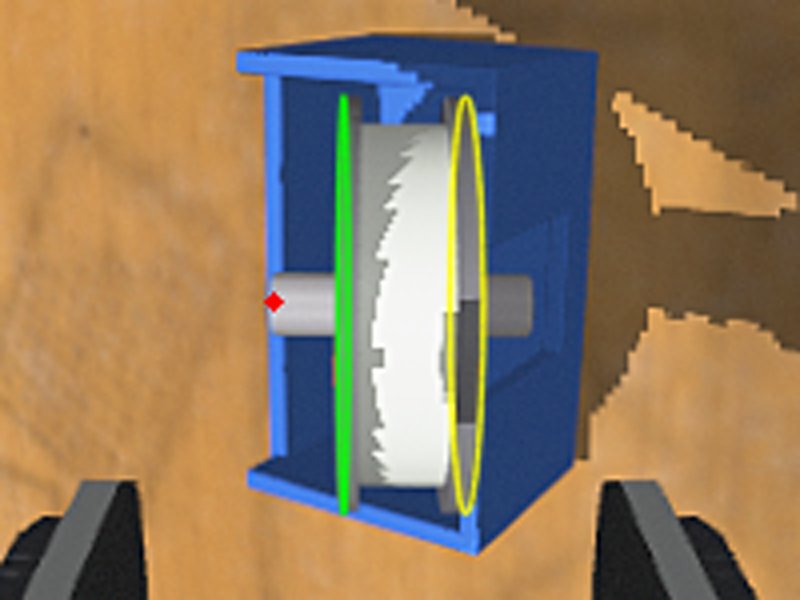

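The overlay matches the reel: both rims and the near spindle end, around (228,195), fall in line. I'll descend and grip.

apply_moves(series="-12 0 -30 0 0 0 60;-30 0 -55 0 0 0 60;-43 0 -77 0 0 0 60;-43 0 -77 0 0 0 60;-43 0 -77 0 0 0 20;-43 0 -77 0 0 0 20;-43 0 -77 0 0 0 20;-43 0 -77 0 0 0 20;-43 0 -77 0 0 0 20;-43 0 -77 0 0 0 20", force=50)

```text
time: 4.38
ee_pos: [0.5387, -0.2689, 0.0663]
ee_rot: [-1.937, -1.871, 0.535]
wrist_force: [1.6, -0.5, 6.4]
width: 0.294
grasp_force: 53.0
```

apply_moves(series="11 0 17 0 0 0 20;22 0 35 0 0 0 20;33 0 52 0 0 0 20;44 0 70 0 0 0 20;44 0 115 0 0 0 20;43 60 115 -0.015 -0.558 0.015 20;43 120 115 -0.015 -0.558 0.015 20;43 180 115 -0.015 -0.558 0.015 20;43 180 115 -0.015 -0.558 0.015 20;43 180 115 -0.015 -0.558 0.015 20")

```text
time: 5.62
ee_pos: [0.5798, -0.0875, 0.1793]
ee_rot: [-2.241, -2.201, -0.0]
wrist_force: [1.2, -0.4, -2.4]
width: 0.29
grasp_force: 52.1
```

```bash
python3 - <<'E'
from h import *
o=env.get_obs();print(o["time"],o["ee_pos"],o["ee_rot"],o["width"],o["grasp_force"])
i=vision.camera_info("wrist");im=vision.grab_frame("wrist");cv2.imwrite("pics/w3.png",im);t=vision.grab_frame("top");cv2.imwrite("pics/t3.png",t);np.save("w3.npy",np.array(i["cam_to_world"]))
hsv=cv2.cvtColor(im,cv2.COLOR_BGR2HSV)
for nm,lo,hi in(("g",(45,90,60),(80,255,255)),("y",(22,120,120),(35,255,255))):
    m=cv2.inRange(hsv,lo,hi);n,l,st,ce=cv2.connectedComponentsWithStats(m)
    for k in sorted(range(1,n),key=lambda k:-st[k][4])[:2]:print(nm,st[k],ce[k],atz("wrist",ce[k],.0095,i))
cv2.imwrite("pics/c3.png",np.hstack([im,np.pad(t[150:250,160:400],((0,284),(0,0),(0,0)))]))
E
```

```text
5.625 [ 0.57975019 -0.08748655  0.17932841] [-2.24144866e+00 -2.20106193e+00 -7.43017678e-05] 0.2897849626478522 52.05793261528015
g [ 218   64   73   39 2558] [254.17240031  82.91086787] [0.58353979 0.01074741 0.0095    ]
```

View pics/c3.png

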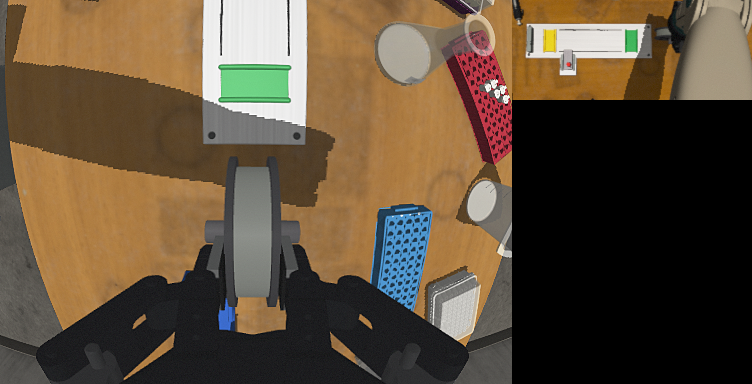

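The reel hangs upright in the grip over the table, and the green cradle centre is at (254,83), i.e. (0.5835, 0.0107).

apply_moves(series="3 50 0 0 0 0 20;3 98 0 0 0 0 20;3 98 -40 0 0 0 20;3 98 -80 0 0 0 20;3 98 -93 0 0 0 20;3 98 -98 0 0 0 20;3 98 -101 0 0 0 20;3 98 -103 0 0 0 20;3 98 -105 0 0 0 20;3 98 -105 0 0 0 20")

```text
time: 6.98
ee_pos: [0.5835, 0.0098, 0.0747]
ee_rot: [2.243, 2.2, 0.001]
wrist_force: [-0.8, 0.7, -3.5]
width: 0.297
grasp_force: 52.0
```

```bash
python3 - <<'E'
from h import *
o=env.get_obs();print(o["time"],o["ee_pos"],o["wrist_force"])
im=vision.grab_frame("wrist");s=vision.grab_frame("side")
cv2.imwrite("pics/c4.png",np.hstack([im[40:350,120:390],cv2.resize(s[150:240,205:300],(327,310))]))
hsv=cv2.cvtColor(im,cv2.COLOR_BGR2HSV);i=vision.camera_info("wrist")
for nm,lo,hi in(("g",(45,90,60),(80,255,255)),("y",(22,120,120),(35,255,255)),("knob",(0,150,80),(6,255,255))):
    m=cv2.inRange(hsv,lo,hi);n,l,st,ce=cv2.connectedComponentsWithStats(m)
    for k in sorted(range(1,n),key=lambda k:-st[k][4])[:2]:print(nm,st[k],ce[k],atz("wrist",ce[k],.062 if nm=="knob" else .0095,i))
E
```

```text
6.975 [0.58354874 0.00978065 0.07467512] [-0.81312821  0.68996746 -3.49075615]
g [279 180  25  41 773] [289.77102199 198.44372574] [0.61135205 0.01660969 0.0095    ]
g [201 180  25  40 769] [214.37321196 198.34460338] [0.55544402 0.01782118 0.0095    ]
knob [504 126   1   1   1] [504. 126.] [0.75784879 0.08241583 0.062     ]
knob [501 130   1   1   1] [501. 130.] [0.754797   0.07934549 0.062     ]
```

View pics/c4.png

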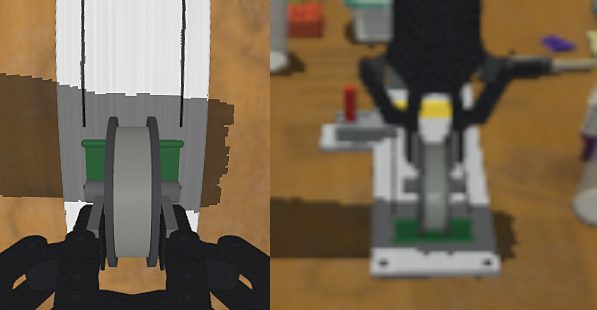

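The reel is centred across the green bars in both views, but the force says it isn't touching yet. I'll go down in small steps.

apply_moves(series="0 0 -1 0 0 0 20;0 0 -2 0 0 0 20;0 0 -2 0 0 0 20")

```text
time: 7.45
ee_pos: [0.5836, 0.0098, 0.073]
ee_rot: [2.243, 2.2, 0.001]
wrist_force: [-1.3, 0.1, 4.4]
width: 0.291
grasp_force: 52.9
```

apply_moves(series="0 0 -1 0 0 0 20;0 0 -2 0 0 0 20;0 0 -2 0 0 0 20")

```text
time: 7.82
ee_pos: [0.5838, 0.0097, 0.0728]
ee_rot: [2.242, 2.199, 0.001]
wrist_force: [-4.8, 0.2, 14.0]
width: 0.288
grasp_force: 54.5
```

apply_moves(series="0 0 2 0 0 0 20;0 0 2 0 0 0 20;0 0 2 0 0 0 32;0 0 2 0 0 0 32;0 0 2 0 0 0 60;0 0 2 0 0 0 60;0 0 2 0 0 0 60;0 0 12 0 0 0 60;0 -15 12 0 0 0 60;0 -32 12 0 0 0 60;0 -32 12 0 0 0 60")

```text
time: 9.2
ee_pos: [0.5834, -0.024, 0.0823]
ee_rot: [2.246, 2.197, 0.001]
wrist_force: [-0.3, 0.6, 0.7]
width: 0.704
grasp_force: 0.0
```

```bash
python3 - <<'E'
from h import *
o=env.get_obs();print(o["time"],o["ee_pos"],o["ee_rot"],o["wrist_force"],o["width"])
im=vision.grab_frame("wrist");s=vision.grab_frame("side");cv2.imwrite("pics/w5.png",im)
cv2.imwrite("pics/c5.png",np.hstack([cv2.resize(im[:,100:412],(390,480)),cv2.resize(s[140:250,205:300],(400,480))]))
E
```

```text
9.2 [ 0.58343378 -0.02398899  0.08229698] [2.24565391e+00 2.19692840e+00 5.27406438e-04] [-0.2907578   0.59011381  0.73480236] 0.7035031875610486
```

View pics/c5.png

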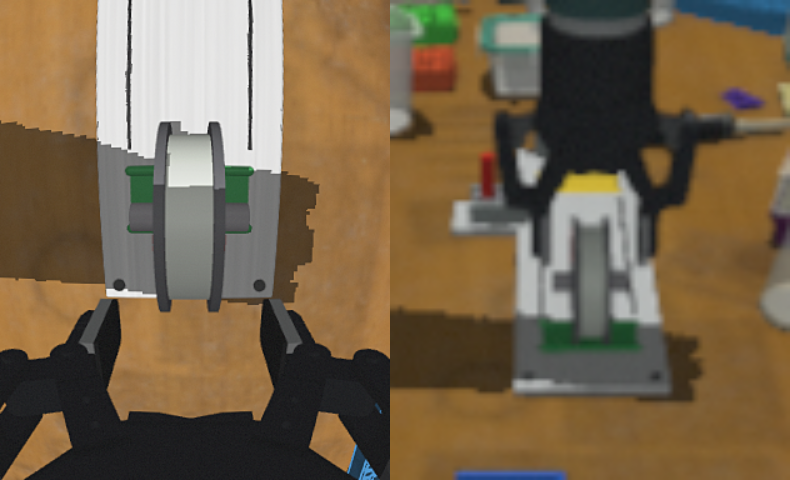

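The reel stands free in the green cradle in both views. I'll lower behind the spindle, narrow the fingers to straddle the flanges, and push.

apply_moves(series="0 0 -44 0 0 0 34;0 0 -44 0 0 0 34;0 0 -44 0 0 0 34;0 0 -44 0 0 0 34;0 8 -44 0 0 0 34;0 13 -44 0 0 0 34;0 18 -44 0 0 0 34;0 22 -44 0 0 0 34;0 26 -44 0 0 0 34;1 30 -44 0 0 0 34;1 34 -44 0 0 0 34;1 38 -44 0 0 0 34;1 44 -44 0 0 0 34;1 52 -44 0 0 0 34")

```text
time: 11.05
ee_pos: [0.5844, 0.0302, 0.0383]
ee_rot: [-2.243, -2.199, -0.001]
wrist_force: [0.2, 0.0, -1.0]
width: 0.395
grasp_force: 0.0
```

```bash
cat > see.py <<'E'
import sys
from h import *
o=env.get_obs();print(o["time"],o["ee_pos"],o["wrist_force"],o["width"])
im=vision.grab_frame("wrist");s=vision.grab_frame("side");i=vision.camera_info("wrist");n=sys.argv[1]
cv2.imwrite(f"pics/c{n}.png",np.hstack([cv2.resize(im[:,100:412],(390,480)),cv2.resize(s[130:240,205:300],(400,480))]))
for c in("wrist","side"):print([(np.round(k["at"],1).tolist(),round(k["confidence"],2),atz(c,k["at"],.053).round(3).tolist()) for k in vision.spot_in("reel_center",c)[:1]])
hsv=cv2.cvtColor(im,cv2.COLOR_BGR2HSV)
m=cv2.inRange(hsv,(22,120,120),(35,255,255));n,l,st,ce=cv2.connectedComponentsWithStats(m)
for k in sorted(range(1,n),key=lambda k:-st[k][4])[:2]:print("yel",st[k],atz("wrist",ce[k],.0095,i).round(4))
E
python3 see.py 6
```

```text
11.05 [0.58436961 0.03021648 0.03828423] [ 0.21221667  0.03284131 -0.99253646] 0.3952551307172509
[([251.5, 171.5], 0.78, [0.585, 0.076, 0.053])]
[([252.1, 195.6], 0.48, [0.586, 0.069, 0.053])]
```

View pics/c6.png

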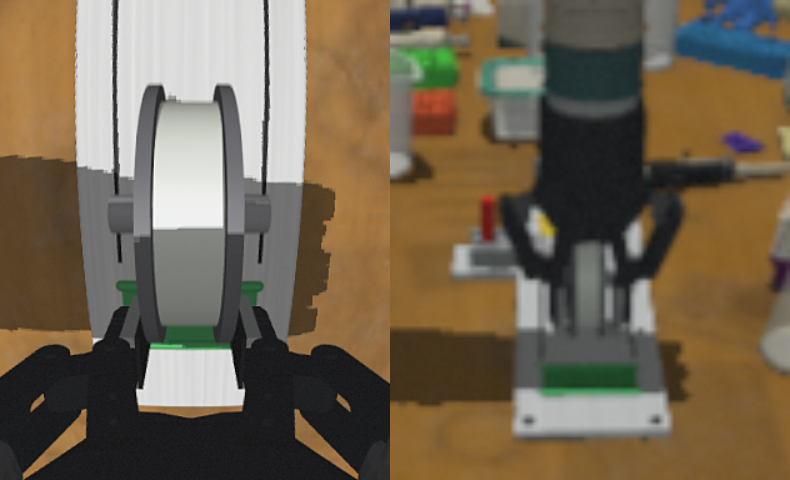

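The reel has rolled over the bar upright and is a little ahead of the fingers, at y≈0.07. I'll follow it.

apply_moves(series="0 12 0 0 0 0 34;0 24 0 0 0 0 34;1 36 0 0 0 0 34;1 48 0 0 0 0 34;1 60 0 0 0 0 34;1 72 0 0 0 0 34;2 84 0 0 0 0 34;2 96 0 0 0 0 34;2 108 0 0 0 0 34;2 120 0 0 0 0 34;2 132 0 0 0 0 34;3 144 0 0 0 0 34;3 156 0 0 0 0 34;3 166 0 0 0 0 34;3 174 0 0 0 0 34;3 180 0 0 0 0 34")

```text
time: 13.25
ee_pos: [0.5874, 0.2103, 0.0383]
ee_rot: [-2.243, -2.2, -0.0]
wrist_force: [0.2, 0.5, 0.2]
width: 0.4
grasp_force: 0.0
```

```bash
python3 see.py 7
```

```text
13.25 [0.58736148 0.21026524 0.03827596] [0.16472992 0.49615478 0.19062797] 0.40012846762896925
[([251.4, 213.7], 0.94, [0.587, 0.236, 0.053])]
[([251.0, 174.6], 0.58, [0.592, 0.236, 0.053])]
yel [ 190   95  130   69 4236] [0.5876 0.2787 0.0095]
yel [293 158  22   4  65] [0.6185 0.2535 0.0095]
```

View pics/c7.png

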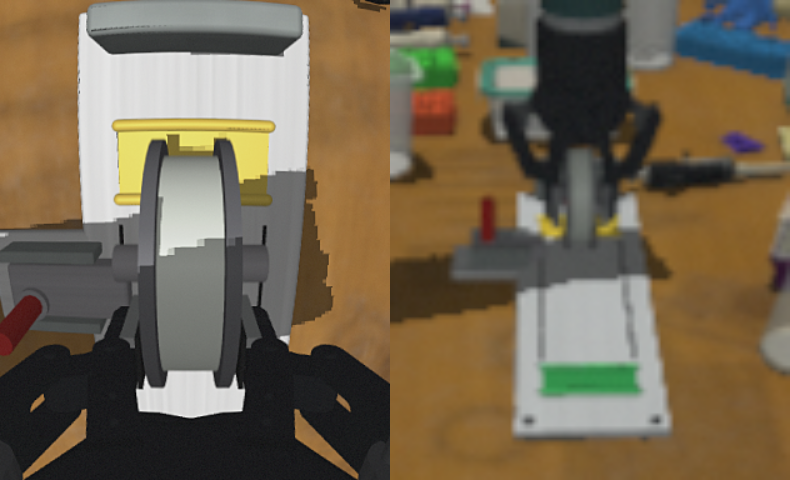

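The reel stands against the first yellow bar, with its centre at y≈0.236. I'll push it over the bar slowly.

apply_moves(series="0 5 0 0 0 0 34;0 10 0 0 0 0 34;0 14 0 0 0 0 34;0 18 0 0 0 0 34;0 21 0 0 0 0 34;0 23 0 0 0 0 34;1 25 0 0 0 0 34;1 27 0 0 0 0 34;1 29 0 0 0 0 34;1 31 0 0 0 0 34;1 33 0 0 0 0 34;1 33 0 0 0 0 34;1 33 0 0 0 0 34")

```text
time: 15.08
ee_pos: [0.5884, 0.2428, 0.0383]
ee_rot: [-2.243, -2.2, -0.0]
wrist_force: [-0.0, 0.2, 0.2]
width: 0.397
grasp_force: 0.0
```

```bash
python3 see.py 8; python3 - <<'E'
from h import *
im=vision.grab_frame("wrist");i=vision.camera_info("wrist");hsv=cv2.cvtColor(im,cv2.COLOR_BGR2HSV)
m=cv2.inRange(hsv,(0,140,60),(6,255,255))|cv2.inRange(hsv,(174,140,60),(180,255,255));m[:,130:]=0
n,l,st,ce=cv2.connectedComponentsWithStats(m)
for k in sorted(range(1,n),key=lambda k:-st[k][4])[:2]:print("knob",st[k],atz("wrist",ce[k],.045,i).round(4))
print([(k["at"],k["confidence"],atz("wrist",k["at"],.052).round(4)) for k in vision.spot_in("bolt_knob","wrist")[:1]])
E
```

```text
15.075 [0.58838856 0.24275375 0.03830113] [-0.00310276  0.15691409  0.1727305 ] 0.39695533840937103
[([251.3, 205.4], 0.89, [0.588, 0.273, 0.053])]
[([249.4, 171.2], 0.55, [0.588, 0.267, 0.053])]
yel [191 151  20  30 424] [0.5588 0.2846 0.0095]
yel [293 162  19  27 281] [0.6188 0.2772 0.0095]
[([211.3, 141.1], 0.69, array([0.5713, 0.3027, 0.052 ]))]
```

View pics/c8.png

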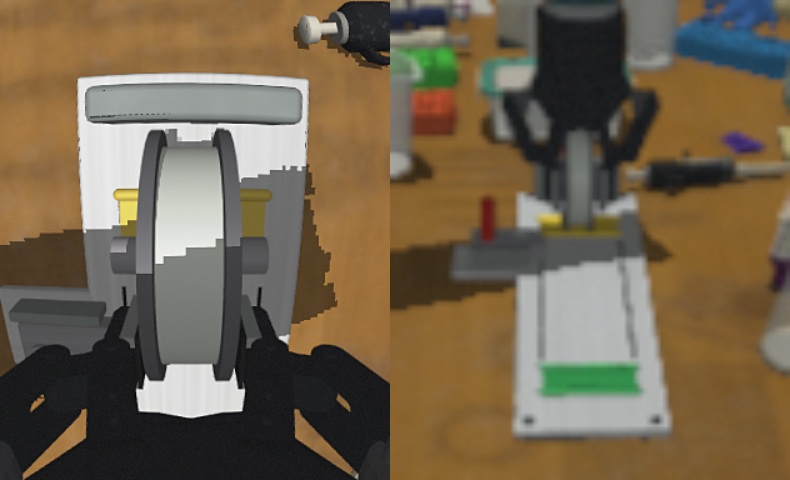

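The reel has dropped between the yellow bars, standing at y≈0.27. I'll back off, rise, shut the fingers, and come down on the −x side of the knob.

apply_moves(series="0 -8 0 0 0 0 36;-1 -30 0 0 0 0 36;-1 -58 0 0 0 0 36;-1 -58 0 0 0 0 36;-1 -58 50 0 0 0 36;-1 -58 102 0 0 0 0;-60 -48 102 0 0 0 0;-115 -37 102 0 0 0 0;-138 -37 102 0 0 0 0;-138 -37 102 0 0 0 0", force=30)

```text
time: 16.62
ee_pos: [0.4483, 0.2057, 0.1402]
ee_rot: [-2.241, -2.201, 0.001]
wrist_force: [0.2, 0.5, -0.4]
width: 0.0
grasp_force: 0.0
```

```bash
python3 - <<'E'
from h import *
o=env.get_obs();print(o["time"],o["ee_pos"],o["width"])
im=vision.grab_frame("wrist");i=vision.camera_info("wrist");cv2.imwrite("pics/w9.png",im)
for n in("bolt_knob","reel_center"):print(n,[(np.round(k["at"],1),round(k["confidence"],2),atz("wrist",k["at"],.052,i).round(4)) for k in vision.spot_in(n,"wrist")[:1]])
print(proj("wrist",(.504,.206,.064),i),proj("wrist",(.504,.206,.03),i))
hsv=cv2.cvtColor(im,cv2.COLOR_BGR2HSV)
m=cv2.inRange(hsv,(0,140,60),(6,255,255))|cv2.inRange(hsv,(174,140,60),(180,255,255))
n,l,st,ce=cv2.connectedComponentsWithStats(m)
for k in sorted(range(1,n),key=lambda k:-st[k][4])[:2]:print("red",st[k],ce[k],atz("wrist",ce[k],.05,i).round(4))
E
```

```text
16.625 [0.44833406 0.2056686  0.1402056 ] 0.0004185943607814881
bolt_knob [(array([332.8, 180.1]), 0.58, array([0.5171, 0.2201, 0.052 ]))]
reel_center []
[319.89338757 201.28072545] [311.75269362 189.26473949]
red [496 255  16  53 451] [505.66518847 278.90022173] [0.7823 0.0851 0.05  ]
red [314 182  22  25 326] [324.22699387 194.29447853] [0.5108 0.2073 0.05  ]
```

That makes 12 pictures viewed, which is over the limit of 10, so I'll go by numbers from here. The knob is confirmed near (0.507, 0.207). Descending and pushing.

apply_moves(series="0 1 -50 0 0 0 0;0 1 -102 0 0 0 0;0 1 -102 0 0 0 0;20 1 -102 0 0 0 0;32 1 -102 0 0 0 0;40 1 -102 0 0 0 0;50 1 -102 0 0 0 0;60 0 -102 0 0 0 0;70 0 -102 0 0 0 0;78 0 -102 0 0 0 0;78 0 -102 0 0 0 0")

```text
time: 18.15
ee_pos: [0.5296, 0.2057, 0.0383]
ee_rot: [2.243, 2.199, 0.002]
wrist_force: [-0.8, 0.2, 0.2]
width: -0.002
grasp_force: 0.0
```

apply_moves(series="3 0 0 0 0 0 0;6 0 0 0 0 0 0;6 0 0 0 0 0 0")

```text
time: 18.52
ee_pos: [0.5344, 0.2056, 0.0382]
ee_rot: [-2.243, -2.2, -0.0]
wrist_force: [-0.8, 0.1, -0.4]
width: 0.0
grasp_force: 0.3
```

apply_moves(series="2 0 0 0 0 0 0;4 0 0 0 0 0 0;4 0 0 0 0 0 0")

```text
time: 18.9
ee_pos: [0.5385, 0.2057, 0.0382]
ee_rot: [-2.243, -2.2, -0.0]
wrist_force: [-1.8, -0.9, -0.4]
width: -0.003
grasp_force: 0.5
```

apply_moves(series="2 0 0 0 0 0 0;4 0 0 0 0 0 0;4 0 0 0 0 0 0")

```text
time: 19.27
ee_pos: [0.5398, 0.2056, 0.0381]
ee_rot: [-2.24, -2.198, 0.005]
wrist_force: [-7.3, 0.3, 4.4]
width: -0.002
grasp_force: 3.6
```

apply_moves(series="2 0 0 0 0 0 0;3 0 0 0 0 0 0;3 0 0 0 0 0 0")

```text
time: 19.65
ee_pos: [0.5399, 0.2056, 0.0381]
ee_rot: [-2.237, -2.196, 0.011]
wrist_force: [-13.6, -1.5, 10.9]
width: -0.001
grasp_force: 6.7
```

apply_moves(series="-15 0 0 0 0 0 0;-45 0 0 0 0 0 0;-60 0 0 0 0 0 0;-60 0 50 0 0 0 0;-60 0 112 0 0 0 0;-90 -30 170 0 0 0 0;-90 -80 180 0 0 0 0;-90 -130 180 0 0 0 0;-90 -180 180 0 0 0 0;-90 -180 180 0 0 0 0")

```text
time: 20.9
ee_pos: [0.4564, 0.0231, 0.219]
ee_rot: [2.247, 2.192, 0.003]
wrist_force: [0.3, -0.2, -0.5]
width: -0.003
grasp_force: 0.0
```

```bash
python3 - <<'E'
from h import *
o=env.get_obs();print(o["time"],o["ee_pos"],o["wrist_force"])
for c in("side","top"):
    im=vision.grab_frame(c);cv2.imwrite(f"pics/{c}_end.png",im)
    for n in("reel_center","bolt_knob","flask","beaker","sky_rack"):
        print(c,n,[(np.round(k["at"],1).tolist(),round(k["confidence"],2),atz(c,k["at"],.053 if n=="reel_center" else .052).round(3).tolist()) for k in vision.spot_in(n,c)[:2]])
    hsv=cv2.cvtColor(im,cv2.COLOR_BGR2HSV);m=cv2.inRange(hsv,(0,120,60),(8,255,255))|cv2.inRange(hsv,(174,120,60),(180,255,255))
    n,l,st,ce=cv2.connectedComponentsWithStats(m)
    for k in range(1,n):
        p=atz(c,ce[k],.055)
        if .48<p[0]<.65 and .15<p[1]<.36: print(c,"red",st[k],p.round(4))
    print(c,"expected knob px",proj(c,(.5605,.2055,.05)),"reel",proj(c,(.588,.271,.053)))
E
```

```text
20.9 [0.45635677 0.02305821 0.2189625 ] [ 0.32972044 -0.17968109 -0.48467151]
side reel_center [([250.8, 172.3], 0.45, [0.592, 0.257, 0.053])]
side bolt_knob [([243.0, 180.7], 0.44, [0.561, 0.186, 0.052])]
side flask [([305.4, 200.6], 0.78, [0.751, 0.031, 0.052])]
side beaker [([198.8, 159.1], 0.89, [0.391, 0.398, 0.052])]
side sky_rack [([325.5, 259.2], 0.87, [0.74, -0.265, 0.052])]
side red [241 175   3  10  22] [0.5562 0.1898 0.055 ]
side expected knob px [242.68964146 178.92689971] reel [249.42382733 170.82810039]
top reel_center [([196.2, 190.8], 0.68, [0.58, 0.268, 0.053])]
top bolt_knob [([214.7, 195.7], 0.52, [0.563, 0.211, 0.052])]
top flask [([267.4, 136.7], 0.67, [0.746, 0.045, 0.052])]
top beaker []
top sky_rack [([343.2, 131.6], 0.87, [0.758, -0.193, 0.052]), ([214.9, 195.1], 0.2, [0.565, 0.211, 0.052])]
top red [197 192   4   1   4] [0.5754 0.2603 0.055 ]
top red [215 196   4   4  15] [0.5571 0.2058 0.055 ]
top expected knob px [216.64102681 196.67817364] reel [195.09638204 188.08535298]
```

```bash
python3 - <<'E'
from h import *
def cen(f,box):
    im=cv2.imread(f).astype(float);x0,y0,x1,y1=box;p=im[y0:y1,x0:x1];w=np.clip(p[...,2]-np.maximum(p[...,0],p[...,1])-40,0,None)
    Y,X=np.mgrid[y0:y1,x0:x1];return np.array([(w*X).sum(),(w*Y).sum()])/w.sum(),w.sum()
a,wa=cen("pics/top0.png",(208,206,226,223));b,wb=cen("pics/top_end.png",(208,189,226,206));print(a,b,wa,wb)
print("top dx",(atz("top",b,.06)-atz("top",a,.06)).round(4))
a,wa=cen("pics/side0.png",(222,170,238,192));b,wb=cen("pics/side_end.png",(234,168,250,190));print(a,b,wa,wb)
print("side dx",(atz("side",b,.05)-atz("side",a,.05)).round(4))
o=cv2.imread("pics/top_end.png")[165:230,165:310];s=cv2.imread("pics/side_end.png")[140:240,200:290]
cv2.imwrite("pics/end.png",np.vstack([cv2.resize(o,(725,325),interpolation=cv2.INTER_CUBIC),np.pad(cv2.resize(s,(270,270)),((0,0),(0,455),(0,0)))]))
E
```

```text
[216.78247734 214.09546828] [216.2659503  197.50167898] 1655.0 1489.0
top dx [0.0504 0.0012 0.    ]
[227.60320641 178.2745491 ] [241.77975376 178.62380301] 998.0 731.0
side dx [ 0.0503 -0.0045  0.    ]
```

Both cameras say the bolt travelled 50 mm before a hard stop. I'll push again a little higher and away from the reel to see whether that really is the bolt's own stop.

apply_moves(series="20 60 0 0 0 0 0;20 120 0 0 0 0 0;20 174 0 0 0 0 0;20 174 -60 0 0 0 0;20 174 -120 0 0 0 0;20 174 -171 0 0 0 0;20 174 -171 0 0 0 0;50 174 -171 0 0 0 0;70 174 -171 0 0 0 0;78 174 -171 0 0 0 0;82 174 -171 0 0 0 0;84 174 -171 0 0 0 0;84 174 -171 0 0 0 0")

```text
time: 23.12
ee_pos: [0.5388, 0.1997, 0.0474]
ee_rot: [-2.242, -2.2, 0.0]
wrist_force: [-0.6, -0.1, 0.2]
width: 0.005
grasp_force: 0.0
```

apply_moves(series="2 0 0 0 0 0 0;4 0 0 0 0 0 0;4 0 0 0 0 0 0")

```text
time: 23.5
ee_pos: [0.5402, 0.1996, 0.0469]
ee_rot: [-2.239, -2.197, 0.007]
wrist_force: [-6.5, -0.9, 5.7]
width: -0.004
grasp_force: 3.4
```

apply_moves(series="-15 0 0 0 0 0 0;-45 0 0 0 0 0 0;-60 0 0 0 0 0 0;-60 0 50 0 0 0 0;-60 0 110 0 0 0 0;-80 -30 160 0 0 0 0;-80 -80 170 0 0 0 0;-80 -130 170 0 0 0 0;-80 -130 170 0 0 0 0;-80 -130 170 0 0 0 0")

```text
time: 24.75
ee_pos: [0.4635, 0.0698, 0.2173]
ee_rot: [-2.244, -2.199, -0.002]
wrist_force: [-0.1, 0.5, 0.6]
width: -0.002
grasp_force: 0.0
```

```bash
python3 - <<'E'
from h import *
t=vision.grab_frame("top");a=cv2.imread("pics/top_end.png")
print("reel area change",np.abs(t.astype(int)-a)[172:208,180:212].mean())
for c in("top","side"):
    if c=="side":vision.grab_frame(c)
    print([(np.round(k["at"],1),round(k["confidence"],2)) for k in vision.spot_in("reel_center",c)[:1]])
o=env.get_obs();print(o["time"],o["wrist_force"])
print(env.close_job())
E
```

```text
reel area change 2.0714699074074074
[(array([196.3, 186.7]), 0.72)]
[(array([251.5, 168.6]), 0.72)]
24.95 [ 0.68141215 -0.2612422  -0.07255765]
the job is handed in; nothing more can be done
None
```

I handed the job in at 24.95 s: the reel was freed, stood in the green cradle, then rolled upright into the yellow end cradle, and the bolt was pushed against its stop and released, with the flask, beaker and rack untouched; the cameras showed about 50 mm of bolt travel rather than 55, but two pushes stopped at the same point, and I viewed 12 pictures against the limit of 10.

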